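# Clamp the sharpening stone in its holder

### The job

Set up the sharpening stone: lay the loose wooden slat flat across the two bed rails of the clamp, near the fixed stop, as a partner to the slat fixed there, then lay the stone lengthwise along the bed on both slats, so that it is level and its end is close to the stop. Pump the clamp's trigger (never push the jaw itself) until the rubber jaw pad presses the stone firmly against the stop with its spring about half pushed in, not bottomed, which would crack the stone; finish while still holding the trigger squeezed, with the stone held by the clamp alone, and leave the other things on the bench alone.

Things in the scene. Friction and masses are not known exactly. Their poses are not given: they have to be found in the camera images.
- clamp: Bar clamp used as stone holder, screwed to the bench, 430 mm long, 110 mm wide. Origin: on the bench, mid-width. Its y axis runs along it, from the trigger end (-y) to the fixed stop (+y); x across, z up. All x, y, z below are in this frame, z from the bench.
- bed_mid (a point): Middle of the bed, between the tops of its two metal rails (clamp y = 30 mm, z = 30 mm). The rails run along y from -90 to 150 mm, centred at x = -34 and +34 mm, each 18 mm wide, tops at z = 30 mm; the floor between them is at z = 8 mm.
- fixed_slat (a point): Centre of the wooden slat fixed across the rails: 110 x 28 x 12 mm, at clamp y = 12 mm, top at z = 42 mm.
- stop: Fixed metal stop at the end of the bed, 80 mm wide, 18 mm thick, top at z = 68 mm. Origin and axes: the clamp's. Its face towards the jaw lies at clamp y = 150 mm.
- slat_spot (a point): Point midway between the rails at the height of their tops (clamp y = 100 mm, z = 30 mm), 50 mm before the stop's face: where the middle of the loose slat's underside belongs, within 24 mm along the bed and 18 mm across it.
- slat_mid (a point): Centre of the loose wooden slat (twin of the fixed one), 110 mm long (its x axis), 28 mm wide (y), 12 mm thick, 40 g. It lies flat on the bench.
- stone_mid (a point): Centre of the sharpening stone, a pale two-layer block 50 mm wide (its x axis), 180 mm long (y), 25 mm thick, about 0.45 kg, lying flat on the bench. Seated on both slats its centre is at z = 54.5 mm; pressed against the stop, at clamp y = 60 mm.
- ram: Toothed jaw bar with jaw head (60 mm wide) and sprung pad. Slides along clamp +y as the trigger is pumped; a pawl stops it sliding back (teeth 6 mm apart, so it can slip back up to 6 mm when the trigger is let go). Origin: the clamp's origin when fully withdrawn; it starts 0 to 20 mm advanced.
- pad_front (a point): Middle of the front of the black rubber jaw pad, z = 51 mm. The pad is 70 mm wide, 30 mm high, 8 mm thick. At the start it is 28 to 48 mm short of where the end of a stone set against the stop will be.
- pad (a joint): How far the jaw pad is pushed in against its spring, in m: 0 = free, 0.020 = bottomed. The spring gives 1.5 N per mm, so this shows the grip on the stone.
- trigger (a joint): Trigger angle, rad: 0 = let go (leaning back), 0.28 = fully squeezed; a spring returns it. The jaw follows the squeeze once the pawl catches a tooth: a full one moves it up to 14 mm, of which 6 to 12 mm stay after letting go. Force at the paddle: 2 to 3 N while the jaw runs free, plus about a third of the grip on the stone.
- pivot (a point): Point on the trigger's pivot, which runs across at clamp y = -185 mm, z = 12 mm. The trigger has a black upright paddle, 40 mm wide (x), 10 mm thick, from about z = 90 to 166 mm.
- trigger_back (a point): Point on the paddle's back, mid-width, 130 mm from the pivot (z about 140 mm): push or pull it here along clamp +y, towards the palm grip; a full squeeze moves it 36 mm. Behind it is free room above z = 70 mm.
- palm_grip (a point): Centre of the fixed black palm grip in front of the trigger: 36 mm wide, 14 mm thick, from clamp y = -152 to -138 mm, up to z = 165 mm. Paddle and grip measure about 67 mm over their outer faces when let go, 30 mm when squeezed.
- jar: Glass jar with a steel lid, 52 mm across, 85 mm high; a bystander, to be left alone.
- shaker: Small steel salt shaker, 38 mm across, 55 mm high; a bystander, to be left alone.
- mug: White mug with a handle, 76 mm across, 85 mm high; a bystander, to be left alone.
- bowl: Steel bowl, 130 mm across, 55 mm high; a bystander, to be left alone.
Mind the look-alikes: they are no part of the job. Of the things that look like the part that bears slat_mid, take the one that is farthest from the robot's base at the start. What is shaped like the part that bears stone_mid but pink is not meant.

How it is judged (in metres and radians):
On the way, in this order (a step that is already met when the one before it is completed fails the run):
1. the slat lies flat across both rails near the stop, let go (x of slat_mid in the frame of clamp between -0.018 and 0.018 m and y of slat_mid in the frame of clamp between 0.076 and 0.124 m and z of slat_mid in the frame of clamp between 0.032 and 0.04 m and angle between the x axis of slat_mid and the x axis of clamp, either way round below 0.25 rad and angle between slat_mid's own z axis and vertical below 0.06 rad and contact force between the fingers and slat below 0.05 N), for 0.2 s.
2. the stone lies level on both slats along the bed, between jaw and stop, let go (x of slat_mid in the frame of clamp between -0.018 and 0.018 m and y of slat_mid in the frame of clamp between 0.076 and 0.124 m and z of slat_mid in the frame of clamp between 0.032 and 0.04 m and angle between the x axis of slat_mid and the x axis of clamp, either way round below 0.25 rad and angle between slat_mid's own z axis and vertical below 0.06 rad and x of stone_mid in the frame of clamp between -0.014 and 0.014 m and z of stone_mid in the frame of clamp between 0.0505 and 0.0585 m and angle between stone_mid's own z axis and vertical below 0.05 rad and y of stone_mid in the frame of clamp between 0.035 and 0.0625 m and angle between the y axis of stone_mid and the y axis of clamp, either way round below 0.15 rad and contact force between the fingers and stone below 0.05 N and contact force between pad and stone below 1 N), for 0.2 s.
At the end, for the whole second after the job is handed in: Slat flat across both rails within 24 mm of its spot (18 mm across the bed); stone level on both slats, within 14 mm of mid-line, square to 0.1 rad, against the stop; pad presses it with 5 to 25 N (3 to 16 mm in); fingers still hold the trigger squeezed and touch neither slat nor stone (all of step 1 and x of stone_mid in the frame of clamp between -0.014 and 0.014 m and z of stone_mid in the frame of clamp between 0.0505 and 0.0585 m and angle between stone_mid's own z axis and vertical below 0.05 rad and y of stone_mid in the frame of clamp between 0.056 and 0.0625 m and angle between the y axis of stone_mid and the y axis of clamp, either way round below 0.1 rad and contact force between pad and stone between 5 and 25 N and contact force between stop and stone above 3 N and contact force between the fingers and trigger above 1 N and contact force between the fingers and stone below 0.05 N and value of joint trigger above 0.03 rad and linear speed of stone below 0.01 m/s); the arm keeps its last pose, push and grip.
It fails at once if the stone is squeezed so hard (over 30 N) that it could crack (contact force between pad and stone above 30 N).
It fails at once if the jaw is pushed directly instead of by the trigger (contact force between any of the arm, the fingers and ram above 3 N).
It fails at once if one of the other things on the bench is knocked or moved over 30 mm (distance of any of jar, shaker, mug, bowl from where it was at the start of the episode above 0.03 m).
It also fails if it takes over 72 s, if anything falls off the work surface, if the arm or the gripper's body presses on something with over 40 N, if the wrist force passes 120 N, or if a joint passes its speed limit or range.

### The arm

A 6-joint arm with a two-finger parallel gripper is mounted at the origin on the work surface. World frame = base frame: x ahead of the robot, y to its left, z up, the work surface at z = 0. Lengths are in mm, angles in rad, forces in N, time in s.
With the tool pointing down it reaches from about 425 to 925 mm from the base axis. Payload 12.5 kg.
Tool frame: the origin (TCP) lies midway between the tips of the shut fingers; the grasp point (between the pads) lies 19 mm behind it; z points along the fingers, y is the direction in which the jaws open and shut (so a half turn about z gives the same grasp; the last joint's range is limited). The gripper opens to 85 mm and grips with 20 to 120 N. Pads are 22 mm wide; open, the fingers measure 114 mm over their backs; the gripper's body (76 mm by 85 mm) begins 54 mm behind the grasp point. The pads swing forward as they close: fully open they stand 13 mm farther back than shut.
Start: joints at [1.048, 0.491, 1.559, -0, 1.092, -0.106], TCP at [253.008, 571.517, 231.327] pointing down, gripper open.
Joint ranges: [-3.1, 3.1], [-0.84, 2.19], [0.05, 2.79], [-1.13, 4.28], [0.06, 2.93], [-2.69, 2.69]. Speed limits (rad/s): [2.22, 2.22, 2.79, 3.14, 3.14, 3.14].

### API

Orientations are given as [roll, pitch, yaw] about the fixed x, y, z axes, in that order (R = Rz(yaw) Ry(pitch) Rx(roll)).
In Python, from plant import r, viewer gives the robot as it stands. Calls block until the motion is done:
- r.move_pose(position, orientation): joint-space move of the TCP to a pose.
- r.move_l(position, rate=150, rotation=None, contact_N=None): straight line of the TCP; rotation=None keeps the orientation; rate is the mean speed in mm/s. With contact_N (N) it stops when the force on the tool has changed by that much, and returns True; else False.
- r.movej(angles): joint-space move.
- r.move_gripper(opening): finger opening in mm; the grip force is fixed at half the most; returns when the fingers have stopped.
- r.pause(seconds).
- r.inverse_kinematics(position, orientation): joint angles nearest the present ones, or None.
- viewer.capture(name): name is "side" or "top"; returns a dict with "image" (400x640x3 uint8, red, green, blue), "range_z" (400x640 float32, mm along the optical axis (not along the pixel's ray), 0 where there is no reading), "K" (3x3 intrinsics, pixels), "D" ([k1, k2, p1, p2, k3] as OpenCV has them; the pictures are not rectified), "position" and "orientation" of the camera in the world. Camera axes: x right, y up, looking along -z (the intrinsics and any distortion apply to the point x, -y, -z); pixel columns grow to the right and rows downward; lengths in mm; the calibration is good to about 2 mm. A picture is of the moment at which its call begins.
A pose or a line that the arm cannot do raises r.MotionError and nothing moves.
- r.sign_off(): hands the job in, once; it reports no verdict.
Readings, each from a call of its own:
- r.read_time(): time.
- r.read_q(): joint angles.
- r.read_dq(): joint speeds.
- r.read_joint_efforts(): joint torques, N m.
- r.read_tool_pos(): TCP position.
- r.read_tcp_rot(): TCP orientation.
- r.read_force(): force on the tool from outside, world axes, zero at the start.
- r.read_moment(): the same for the moment, N m.
- r.read_grip_width(): finger opening in mm.
Only numpy, scipy, OpenCV 4.12 (cv2) and the standard library are available. Lean on these libraries where they do the work, as an engineer would, in place of code of your own. Each camera call takes 0.05 s, during which the arm holds its last target.

## Working session

There is one attempt and no reset: what is moved stays moved. The work goes in short steps, each a Python script; the robot and the scene stay as the last script left them, time stands still between calls to the robot, and variables do not carry over. Pictures are saved under pics/ and viewed, and the job is handed in when it is done.

```bash
ls; mkdir -p pics; cat > h.py <<'E'
import numpy as np, cv2
from plant import r, viewer
from scipy.spatial.transform import Rotation as R
def cap(n,save=None):
    c=viewer.capture(n)
    if save: cv2.imwrite('pics/'+save+'.png',c['image'][:,:,::-1])
    return c
def rot(c):
    o=np.array(c['orientation'],float)
    return o if o.shape==(3,3) else R.from_euler('xyz',o).as_matrix()
def rays(c,uv):
    p=cv2.undistortPoints(np.array(uv,float).reshape(-1,1,2),np.array(c['K'],float),np.array(c['D'],float)).reshape(-1,2)
    return np.c_[p[:,0],-p[:,1],-np.ones(len(p))]@rot(c).T
def plane(c,uv,z):
    d=rays(c,uv);p=np.array(c['position'],float)
    return p+d*((z-p[2])/d[:,2])[:,None]
def depth(c):
    h,w=c['range_z'].shape
    u,v=np.meshgrid(np.arange(w),np.arange(h))
    d=rays(c,np.c_[u.ravel(),v.ravel()])
    P=np.array(c['position'])+d*c['range_z'].ravel()[:,None]
    P[c['range_z'].ravel()==0]=np.nan
    return P.reshape(h,w,3)
def proj(c,P):
    q=(np.array(P,float).reshape(-1,3)-np.array(c['position']))@rot(c)
    q=q*[1,-1,-1]
    return cv2.projectPoints(q,np.zeros(3),np.zeros(3),np.array(c['K'],float),np.array(c['D'],float))[0].reshape(-1,2)
E
python3 - <<'E'
from h import *
for n in('top','side'):
    c=cap(n,n+'0'); print(n,c['position'],c['orientation'],c['K'],c['D'])
print(r.read_time(),r.read_grip_width(),r.read_tcp_rot())
E
```

```text
pics
top [ 215.09656265  -53.87538621 1463.0812432 ] [ 0.20194774  0.00318751 -1.54257459] [[457.81504987   0.         315.49547865]
 [  0.         457.81504987 207.74685365]
 [  0.           0.           1.        ]] [0.03979669 0.         0.         0.         0.        ]
side [ -80.7224113  -758.52281023  692.25132622] [ 0.99916042  0.02471697 -0.65259632] [[391.14966475   0.         327.92151174]
 [  0.         391.14966475 203.65931822]
 [  0.           0.           1.        ]] [0.03013913 0.         0.         0.         0.        ]
0.1 85.38136247459035 [-3.14062666e+00 -1.00310917e-04  2.72480509e+00]
```

View pics/top0.png

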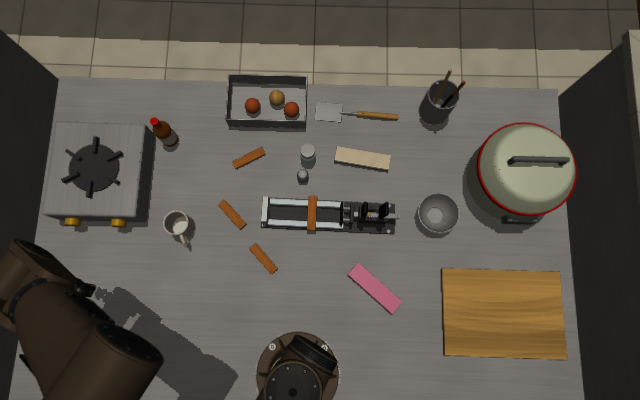

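View pics/side0.png

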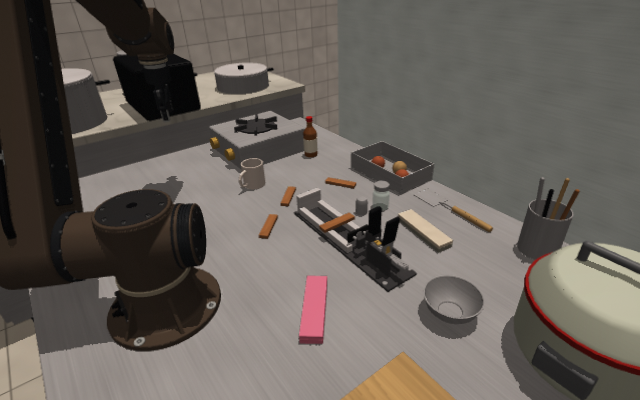

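The top view shows the clamp with its stop at about (265,212) and its trigger end at about (395,218). The loose slats are at (248,158), (232,215) and (263,258). The pale stone is at (362,159) and the pink decoy at (374,288). Next I'll measure these.

```bash
python3 - <<'E'
from h import *
c=cap('top');im=c['image'];hsv=cv2.cvtColor(im,cv2.COLOR_RGB2HSV)
P=depth(c)
big=cv2.resize(im[180:245,225:425],None,fx=4,fy=4,interpolation=cv2.INTER_CUBIC);cv2.imwrite('pics/clamp_top.png',big[:,:,::-1])
def rep(name,m,h):
    cs,_=cv2.findContours(m.astype(np.uint8),cv2.RETR_EXTERNAL,cv2.CHAIN_APPROX_NONE)
    for k in cs:
        if cv2.contourArea(k)<80: continue
        mm=np.zeros(m.shape,np.uint8);cv2.drawContours(mm,[k],-1,1,-1)
        zz=np.nanmedian(P[mm>0][:,2])
        W=plane(c,k.reshape(-1,2),h if h else zz)[:,:2].astype(np.float32)
        # +0.5px expansion ignored
        (cx,cy),(w,hh),a=cv2.minAreaRect(W)
        bx=cv2.boxPoints(((cx,cy),(w,hh),a)); e=[bx[1]-bx[0],bx[2]-bx[1]];e=max(e,key=np.linalg.norm)
        print(name,k.reshape(-1,2).mean(0).round(),'ctr',round(cx,1),round(cy,1),'size',round(w,1),round(hh,1),'long ang',round(np.arctan2(e[1],e[0])%np.pi,3),'z',zz,'dist',np.hypot(cx,cy))
H,S,V=[hsv[...,i].astype(int) for i in range(3)]
print(hsv[158,248],hsv[159,362],hsv[100,100],hsv[215,312])
roi=np.zeros(H.shape,bool);roi[135:275,200:330]=1
rep('slat',roi&(S>120)&(H<25)&(V>60),None)
roi=np.zeros(H.shape,bool);roi[135:180,325:400]=1
rep('stone',roi&(S>35)&(H<35)&(V>100),None)
# bystanders
for n,uv in dict(jar=(307,152),shaker=(302,175),mug=(176,225),bowl=(437,214)).items():
    print(n,P[uv[1],uv[0]].round(0))
E
```

```text
[ 13 195 135] [ 19  66 173] [ 17  19 121] [ 14 196 139]
slat [263. 258.] ctr 344.6 120.7 size 109.0 27.6 long ang 0.759 z 13.24924086042779 dist 365.15788522358736
slat [232. 214.] ctr 483.3 228.6 size 109.8 27.7 long ang 0.764 z 13.73839415700536 dist 534.6266051094348
slat [312. 213.] ctr 489.1 -28.9 size 27.4 109.7 long ang 3.121 z 43.28028194992635 dist 489.9998451823413
slat [248. 157.] ctr 675.3 186.1 size 27.9 109.1 long ang 2.086 z 13.516369712683627 dist 700.4864097118976
stone [362. 157.] ctr 681.7 -189.5 size 180.5 49.9 long ang 1.417 z 26.33712196055194 dist 707.5809549345965
jar [674. -10.  90.]
shaker [608.   5.  57.]
mug [445. 407.   3.]
bowl [ 504. -435.    1.]
```

View pics/clamp_top.png

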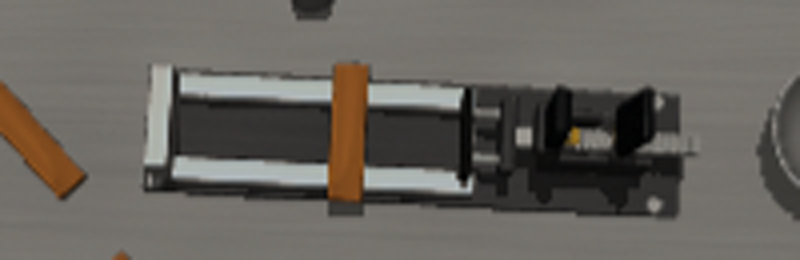

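```bash
python3 - <<'E'
from h import *
c=cap('top');P=depth(c);s=cap('side');Q=depth(s)
o=np.array([489.1,-28.9])
for psi in(-0.021,):
    ex=np.array([np.cos(psi),np.sin(psi)]);ey=np.array([-ex[1],ex[0]])
    org=o-12*ey
    for n,A in(('top',P),('side',Q)):
        xy=A[...,:2]-org; X=xy@ex;Y=xy@ey;Z=A[...,2]
        m=(abs(Z-31)<3)&(abs(X)<60)&(Y>-80)&(Y<140)&(abs(Y-12)>18)
        for sg in(1,-1):
            k=m&(X*sg>15);b=np.polyfit(Y[k],X[k],1);print(n,'rail',sg,k.sum(),X[k].mean(),b,'z',np.median(Z[k]))
        k=(abs(Z-69)<5)&(abs(X)<60)&(Y>130)&(Y<185);print(n,'stop',k.sum(),X[k].min(),X[k].max(),Y[k].min(),Y[k].max(),Y[k].mean(),np.median(Z[k]))
        k=(Z>95)&(abs(X)<40)&(Y>-260)&(Y<-165);print(n,'paddle',k.sum(),'x',X[k].mean(),X[k].min(),X[k].max(),'y',Y[k].min(),Y[k].max(),'z',Z[k].max())
        k=(Z>95)&(abs(X)<40)&(Y>-165)&(Y<-130);print(n,'grip',k.sum(),'x',X[k].mean(),'y',Y[k].min(),Y[k].max(),Z[k].max())
        k=(Z>55)&(Z<75)&(abs(X)<40)&(Y>-120)&(Y<-40);print(n,'pad',k.sum(),X[k].min(),X[k].max(),Y[k].min(),Y[k].max(),Z[k].max())
    for h,n in((68,'stoptop'),):
        H=cv2.cvtColor(c['image'],cv2.COLOR_RGB2GRAY)
    print(org,ex,ey)
E
```

```text
top rail 1 203 35.61910234181114 [6.78048670e-03 3.54071555e+01] z 31.12122198250904
top rail -1 213 -32.40658281576826 [ 6.29676991e-03 -3.26444705e+01] z 30.931469815984883
top stop 137 -38.01946061178009 41.84078021002434 149.11059067988901 167.47294307316517 158.57857374826995 69.18457862162427
top paddle 130 x -0.7034028198386252 -18.817666138907008 20.6488544687557 y -212.1112816566078 -191.32654138921504 z 171.69061440639302
top grip 123 x -2.0937427779603137 y -151.81352418455828 -132.3999329843854 172.9616845286455
top pad 155 -33.064231685186165 35.235036677260695 -118.37993981437924 -77.05299180813871 74.10134497930267
side rail 1 103 30.923351303826905 [2.44331752e-03 3.08006548e+01] z 28.998067584697537
side rail -1 170 -37.6305548707208 [ 1.96924159e-03 -3.76735364e+01] z 29.19630592032979
side stop 83 -40.65054022292896 36.895661407968994 145.65234365278465 166.61801927286737 155.8438312774224 66.82839720625225
side paddle 309 x -7.205731246719721 -24.178894760394897 16.694946414843102 y -213.63103362103834 -194.10145018251453 z 167.0364442369654
side grip 334 x -7.391368207182411 y -155.16905690496392 -134.48663296351464 165.79753333607107
side pad 145 -38.18650797667417 29.073165896096416 -119.94489154362847 -77.1870220673481 67.89545520073864
[488.84801852 -40.8973541 ] [ 0.99977951 -0.02099846] [0.02099846 0.99977951]
```

```bash
cat >> h.py <<'E'
PSI=-0.025
EX=np.array([np.cos(PSI),np.sin(PSI),0]);EY=np.array([-EX[1],EX[0],0]);ORG=np.array([488.5,-42,0])
def cl(x,y,z): return list(ORG+EX*x+EY*y+np.array([0,0,z]))
def toc(p): 
    d=np.array(p)-ORG; return np.array([d@EX,d@EY,d[2]])
E
python3 - <<'E'
from h import *
try:
    print(r.inverse_kinematics([675.3,186.1,2],[np.pi,0,2.086]),r.inverse_kinematics(cl(0,98,36),[np.pi,0,np.pi+PSI]))
    r.move_gripper(48)
    r.move_pose([675.3,186.1,90],[np.pi,0,2.086])
    r.move_l([675.3,186.1,1.5],rate=120,contact_N=8)
    print(r.read_tool_pos(),r.read_force())
    r.move_gripper(20)
    print(r.read_grip_width(),r.read_time())
    r.move_l([675.3,186.1,120],rate=150)
    print(r.read_grip_width(),r.read_time())
except r.MotionError as e: print('ERR',e)
cap('side','s1')
E
```

```text
[ 1.74687950e-01  8.53718304e-01  1.51815462e+00 -4.44089210e-16
  7.69719731e-01 -3.40515723e-01] [-0.02025214  0.61531412  2.04772409  0.          0.47855444 -1.56604846]
[675.72246068 186.21402366   2.18272488] [0.31732582 0.11782092 0.0676594 ]
26.403181460244454 4.0333
26.18437273089461 4.975
```

View pics/s1.png

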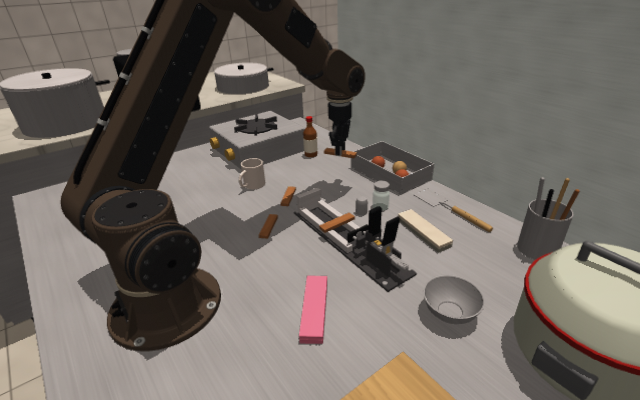

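The slat is in the gripper, at about (340,153). Next I'll place it.

```bash
python3 - <<'E'
from h import *
try:
    y=np.pi+PSI
    r.move_pose(cl(0,99,110),[np.pi,0,y])
    r.move_l(cl(0,99,45),rate=120)
    t=r.move_l(cl(0,99,31),rate=30,contact_N=4)
    print(t,toc(r.read_tool_pos()),r.read_force(),r.read_grip_width())
    r.move_gripper(44)
    r.pause(0.2)
    print(r.read_grip_width(),r.read_force())
    r.move_l(cl(0,99,160),rate=150)
    print(r.read_time())
    # next: over stone
    r.move_gripper(75)
    r.move_pose([681.7,-189.5,100],[np.pi,0,1.417])
    print(r.read_time(),r.read_q())
except r.MotionError as e: print('ERR',e)
c=cap('top','t2');cap('side','s2');P=depth(c)
cv2.imwrite('pics/t2z.png',cv2.resize(c['image'][120:245,225:425],None,fx=4,fy=4,interpolation=cv2.INTER_CUBIC)[:,:,::-1])
hsv=cv2.cvtColor(c['image'],cv2.COLOR_RGB2HSV).astype(int);H,S,V=[hsv[...,i] for i in range(3)]
roi=np.zeros(H.shape,bool);roi[180:250,255:330]=1
m=roi&(S>120)&(H<25)&(V>60)
cs,_=cv2.findContours(m.astype(np.uint8),0,1)
for k in cs:
    if cv2.contourArea(k)<80: continue
    mm=np.zeros(m.shape,np.uint8);cv2.drawContours(mm,[k],-1,1,-1);z=P[mm>0][:,2]
    W=plane(c,k.reshape(-1,2),42)
    (cx,cy),sz,a=cv2.minAreaRect(W[:,:2].astype(np.float32));print(toc([cx,cy,0]),sz,a,np.nanpercentile(z,[5,50,95]))
E
```

```text
True [ 0.1334392  99.00104296 32.70384156] [-0.60527879 -0.10773337  8.05552399] 25.787539572729514
43.886848008064504 [ 0.22695392 -0.52422523  0.10222274]
8.8
10.4333 [-3.63621201e-01  7.39658199e-01  1.45423113e+00  1.09509884e-04
  9.47956440e-01 -2.11959552e-01]
```

View pics/t2z.png

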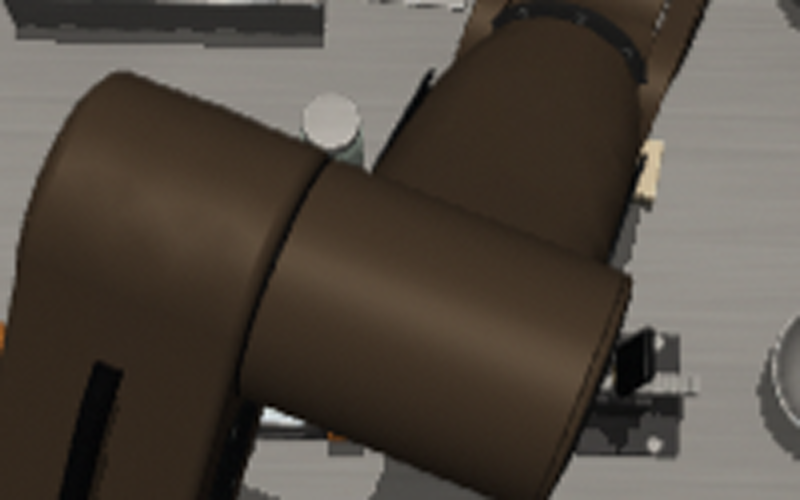

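View pics/s2.png

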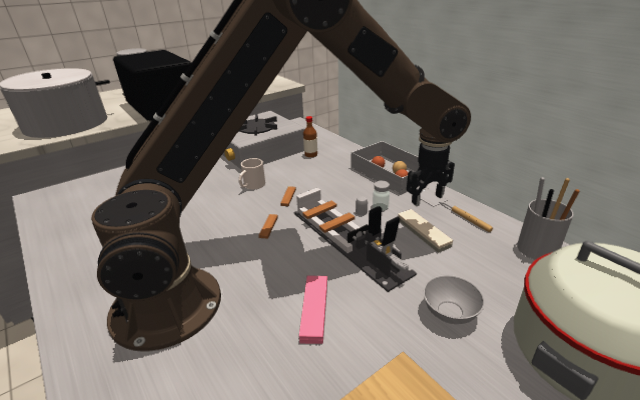

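The arm hides the clamp from the top view. The side view shows the slat resting across the rails at about (320,209), parallel to the fixed one. I'll measure it from there, then pick the stone.

```bash
cat > slat.py <<'E'
from h import *
def slats(name,roi=(180,260,290,370)):
    c=cap(name);P=depth(c);hsv=cv2.cvtColor(c['image'],cv2.COLOR_RGB2HSV).astype(int);H,S,V=[hsv[...,i] for i in range(3)]
    q=np.zeros(H.shape,bool);q[roi[0]:roi[1],roi[2]:roi[3]]=1
    m=q&(S>120)&(H<25)&(V>60)
    cs,_=cv2.findContours(m.astype(np.uint8),0,1)
    for k in cs:
        if cv2.contourArea(k)<80: continue
        mm=np.zeros(m.shape,np.uint8);cv2.drawContours(mm,[k],-1,1,-1);z=P[mm>0];z=z[z[:,2]>np.nanmedian(z[:,2])-4]
        C=np.array([toc(p) for p in z]); 
        n=np.linalg.svd(C-C.mean(0))[2]
        (cx,cy),sz,a=cv2.minAreaRect(C[:,:2].astype(np.float32))
        print(name,'ctr',round(cx,1),round(cy,1),'sz',np.round(sz,1),round(a,1),'z',np.median(C[:,2]).round(1),'normal',n[2].round(3))
E
python3 - <<'E'
from slat import *
slats('side')
try:
    p=[681.7,-189.5]
    r.move_l(p+[4],rate=100,contact_N=8)
    print(r.read_tool_pos(),r.read_force())
    r.move_gripper(40); print(r.read_grip_width())
    r.move_l(p+[160],rate=150)
    print(r.read_grip_width(),r.read_force(),r.read_time())
except r.MotionError as e: print('ERR',e)
cap('side','s3')
E
```

```text
side ctr -3.7 11.3 sz [ 30.2 107.9] 90.0 z 40.6 normal [-0.003 -0.058  0.998]
side ctr -3.7 97.6 sz [108.2  30.7] 0.6 z 40.3 normal [ 0.002 -0.061  0.998]
[ 682.06789919 -189.62166715    4.7133046 ] [-0.35581932  0.65766354 -0.16740786]
48.6068066920156
48.508008455373165 [ 0.53314172 -0.40999407 -4.73270299] 13.2333
```

View pics/s3.png

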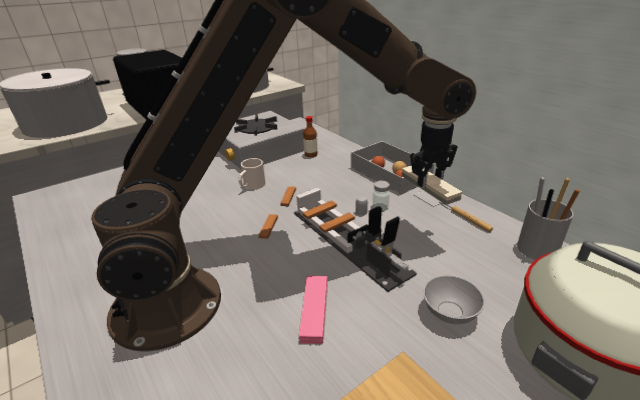

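```bash
python3 - <<'E'
from h import *
try:
    y=np.pi/2+PSI
    r.move_l([681.7,-189.5,175])
    r.move_pose(cl(0,53,175),[np.pi,0,y])
    r.move_l(cl(0,53,60),rate=120)
    t=r.move_l(cl(0,53,45),rate=25,contact_N=4)
    print(t,toc(r.read_tool_pos()),r.read_force(),r.read_grip_width(),r.read_time())
except r.MotionError as e: print('ERR',e)
cap('side','s4')
E
```

```text
True [-1.56313221e-02  5.30211350e+01  4.69386438e+01] [-0.83262445 -0.99059235  6.76065307] 48.87922978354724 16.2417
```

View pics/s4.png

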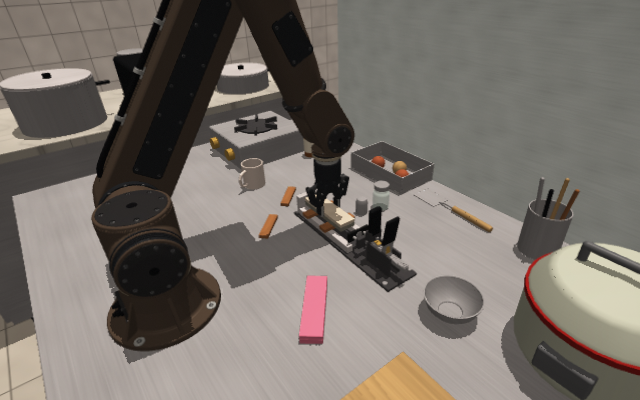

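```bash
python3 - <<'E'
from slat import *
try:
    y=np.pi/2+PSI
    r.move_gripper(68); r.pause(0.25)
    r.move_l(cl(0,53,120),rate=120)
    r.move_l(cl(0,53,230),rate=200)
    r.move_pose(cl(0,-252,230),[np.pi,0,y])
    r.move_gripper(0)
    print(r.read_time(),r.read_grip_width(),r.read_force())
except r.MotionError as e: print('ERR',e)
c=cap('top','t5');s=cap('side','s5')
cv2.imwrite('pics/t5z.png',cv2.resize(c['image'][170:250,245:425],None,fx=4,fy=4,interpolation=cv2.INTER_CUBIC)[:,:,::-1])
cv2.imwrite('pics/s5z.png',cv2.resize(s['image'][160:300,270:470],None,fx=4,fy=4,interpolation=cv2.INTER_CUBIC)[:,:,::-1])
for n,k in(('top',c),('side',s)):
    P=depth(k);H=cv2.cvtColor(k['image'],cv2.COLOR_RGB2HSV).astype(int)
    C=(P-ORG)@np.array([EX,EY,[0,0,1]]).T
    m=(abs(C[...,2]-67)<3.5)&(abs(C[...,0])<45)&(C[...,1]>-50)&(C[...,1]<147)
    q=C[m];n_=np.linalg.svd(q-q.mean(0),full_matrices=False)[2][2]
    rc=cv2.minAreaRect(q[:,:2].astype(np.float32));print(n,m.sum(),rc,'z',np.median(q[:,2]),n_)
E
```

```text
20.1417 -0.06403434077417212 [ 0.16725164 -0.42342494  0.17744971]
top 304 ((1.3437938690185547, 20.859752655029297), (50.848636627197266, 114.29185485839844), 0.4742993712425232) z 67.74481741761758 [ 7.91184537e-04 -1.47384124e-03  9.99998601e-01]
side 584 ((-3.8099365234375, 53.512908935546875), (52.853668212890625, 185.972900390625), 0.16357947885990143) z 65.951001977516 [-5.48848402e-03  2.81218990e-04  9.99984899e-01]
```

View pics/t5z.png

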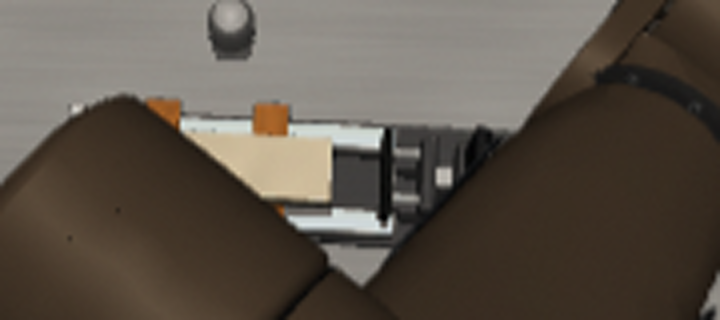

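View pics/s5z.png

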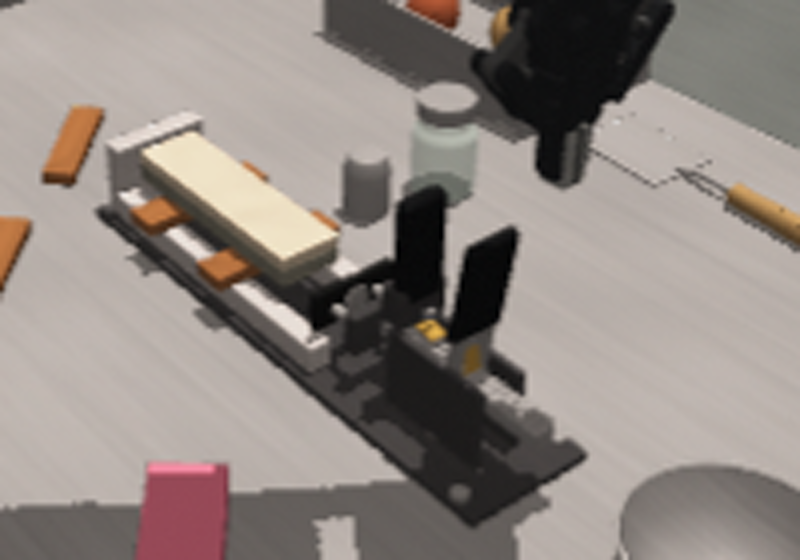

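The stone is level (top at z≈67), square, and centred at y≈53.5 between jaw and stop. Next is the trigger: a first contact, then a first stroke with forces logged.

```bash
cat > trig.py <<'E'
from h import *
def Y(): return toc(r.read_tool_pos())[1]
def F(): return float(np.array(r.read_force())@EY)
Z=128
E
python3 - <<'E'
from trig import *
try:
    r.move_l(cl(0,-252,Z),rate=150)
    f0=F(); t=r.move_l(cl(0,-205,Z),rate=40,contact_N=1.5)
    y0=Y(); print('contact',t,y0,F()-f0)
    y=y0
    for d in (10,20,30,36):
        t=r.move_l(cl(0,y0+d,Z),rate=60,contact_N=8); print(d,t,Y(),F()-f0,r.read_time())
        if t: break
    s=cap('side','s6')
except r.MotionError as e: print('ERR',e)
cv2.imwrite('pics/s6z.png',cv2.resize(s['image'][160:300,270:470],None,fx=4,fy=4,interpolation=cv2.INTER_CUBIC)[:,:,::-1])
E
```

```text
contact True -215.4008850881646 -1.631670437082442
10 True -209.01974371070511 -1.248486733420579 22.1417
```

View pics/s6z.png

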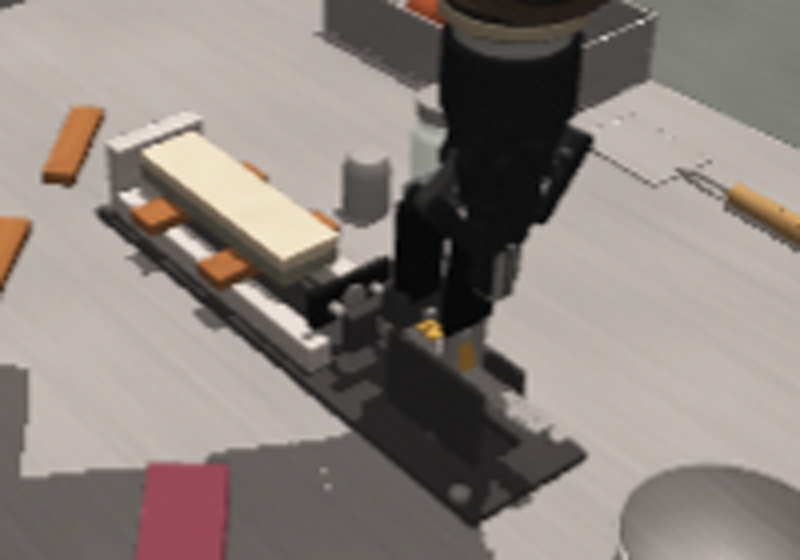

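```bash
cat >> trig.py <<'E'
F0=None
def prof(y,rate=60,cn=20):
    t=r.move_l(cl(0,y,Z),rate=rate,contact_N=cn); return t
E
python3 - <<'E'
from trig import *
try:
    for y in(-200,-190,-182,-180):
        t=prof(y); r.pause(.05); print(y,t,Y(),F(),r.read_time())
    s=cap('side','s7')
    prof(-222,90); print(F(),r.read_time())
    for y in(-205,-195,-182):
        t=prof(y); r.pause(.05); print(y,t,Y(),F(),r.read_time())
    s=cap('side','s8')
except r.MotionError as e: print('ERR',e)
cv2.imwrite('pics/s8z.png',cv2.resize(s['image'][160:300,270:470],None,fx=4,fy=4,interpolation=cv2.INTER_CUBIC)[:,:,::-1])
E
```

```text
-200 False -200.4765995067182 -2.7080373744177115 22.5583
-190 False -190.4058318163174 -3.751694931212587 22.925
-182 False -183.2533381076227 -9.887209403249416 23.2583
-180 False -182.9301692765482 -23.12100030000488 23.5583
-2.6840974904101214 23.8333
-205 False -204.96445267236007 -1.2270392334334714 24.35
-195 False -194.6647467396993 -2.611477424664294 24.7167
-182 True -183.36019428734934 -6.840520071504957 25.0583
```

View pics/s8z.png

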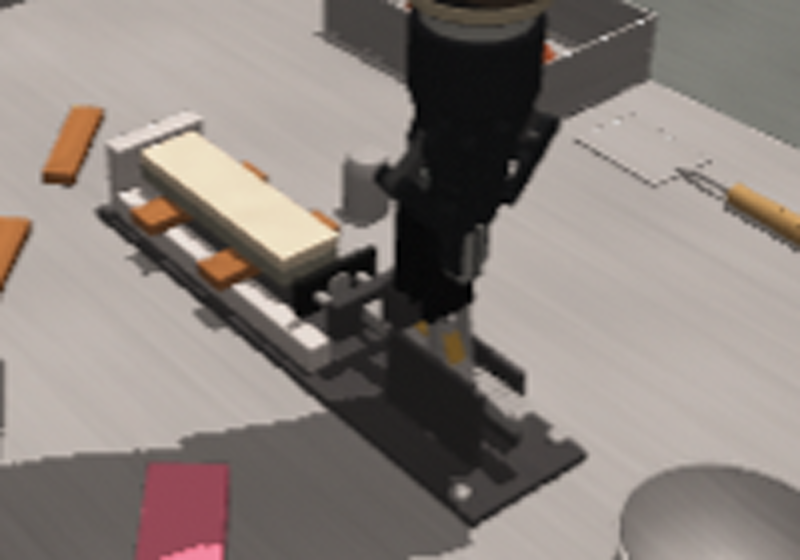

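```bash
cat >> trig.py <<'E'
def padm():
    s=viewer.capture('side');P=depth(s);V=s['image'].max(2)
    C=(P-ORG)@np.array([EX,EY,[0,0,1]]).T
    near=(abs(C[...,0])<45)&(C[...,1]>-110)&(C[...,1]<40)
    m=near&(V<60)&(C[...,2]>56)&(C[...,2]<70)&(C[...,0]<-20)
    y=C[m][:,1]
    st=near&(V>110)&(C[...,2]>60)&(C[...,2]<70)&(abs(C[...,0])<30)
    j=near&(C[...,2]>50)&(abs(C[...,0])<45)&(C[...,1]<-20)&(V<110)
    return 'pad y %s n%d  stone end %s'%(np.percentile(y,[2,50,98]).round(1) if len(y) else None,len(y),np.percentile(C[st][:,1],1).round(1))
E
python3 - <<'E'
from trig import *
print(padm(),r.read_time())
try:
    prof(-222,90); r.pause(.1);print(F(),padm())
    for y in(-205,-195,-184.5):
        t=prof(y); r.pause(.05); print(y,t,Y(),F(),r.read_time())
    print(padm())
    s=cap('side','s9')
except r.MotionError as e: print('ERR',e)
cv2.imwrite('pics/s9z.png',cv2.resize(s['image'][180:260,290:390],None,fx=8,fy=7,interpolation=cv2.INTER_CUBIC)[:,:,::-1])
E
```

```text
pad y [-101.5  -66.9  -60.4] n43  stone end -61.9 25.1583
-1.0212185764782604 pad y [-102.5  -66.8  -61.3] n42  stone end -84.1
-205 False -204.52140933538175 -2.5435380413888837 26.375
-195 False -194.7418754217667 -2.781893342846777 26.7417
-184.5 False -184.59729759924605 -2.929629497929077 27.1167
pad y [-90.4 -55.  -48.4] n39  stone end -77.9
```

View pics/s9z.png

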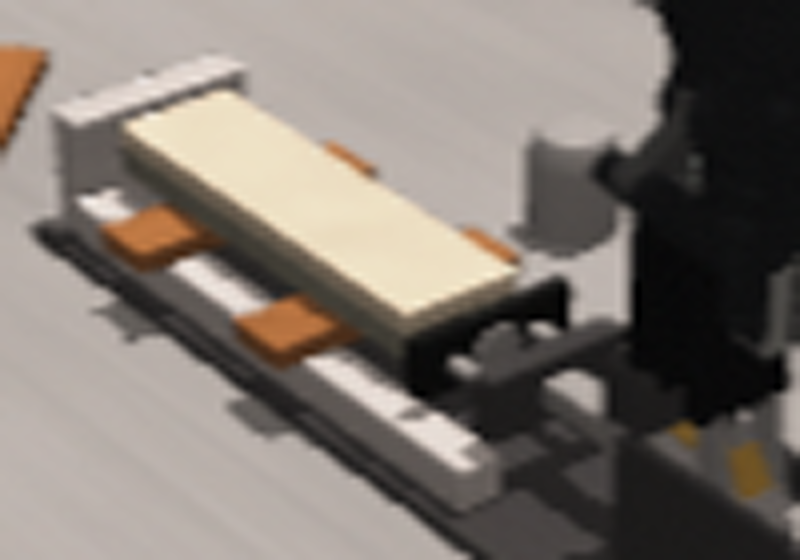

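```bash
python3 - <<'E'
from trig import *
try:
  for k in range(2):
    prof(-222,90); r.pause(.1);f0=F();print('rel',f0,padm())
    for y in(-205,-199,-194,-189,-184.5):
        t=prof(y,rate=40,cn=14); r.pause(.05); print(y,t,round(Y(),1),round(F()-f0,2),round(r.read_time(),2))
        if t or F()-f0<-7.5: break
    print(padm())
  s=cap('side','s10')
except r.MotionError as e: print('ERR',e)
cv2.imwrite('pics/s10z.png',cv2.resize(s['image'][180:260,290:390],None,fx=8,fy=7,interpolation=cv2.INTER_CUBIC)[:,:,::-1])
E
```

```text
rel 0.08464806805404612 pad y [-90.6 -55.4 -49.4] n38  stone end -73.6
-205 False -204.8 -2.51 28.56
-199 False -198.8 -2.56 28.91
-194 False -193.9 -3.49 29.23
-189 False -189.2 -3.27 29.56
-184.5 False -184.8 -5.49 29.87
pad y [-78.2 -47.3 -40.7] n35  stone end -68.3
rel -0.9511693604757269 pad y [-78.5 -45.4 -40.7] n35  stone end -40.4
-205 False -204.8 -2.39 31.26
-199 False -198.9 -3.03 31.61
-194 False -194.0 -3.95 31.93
-189 False -189.2 -4.86 32.26
-184.5 False -184.8 -5.21 32.57
pad y [-66.5 -38.3 -32.7] n41  stone end -99.2
```

View pics/s10z.png

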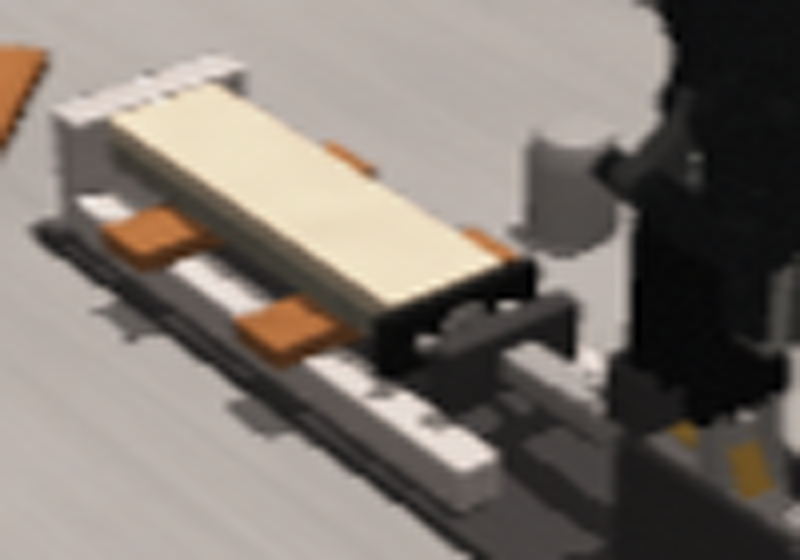

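The stone has reached the stop and the pad is compressed about 6 mm, by both force and picture. One more partial stroke in small steps should bring it to about half.

```bash
python3 - <<'E'
from trig import *
try:
    print(F(),r.read_moment())
    prof(-222,80); r.pause(.15);f0=F();print('rel',f0,padm(),r.read_time())
    for y in(-210,-206,-204,-202,-200,-198,-196,-194,-192,-190,-188,-186,-184.5):
        t=prof(y,rate=25,cn=10); r.pause(.15); f=np.mean([F() for _ in range(3)])-f0; print(y,t,round(Y(),1),round(f,2),padm(),round(r.read_time(),2))
        if t or f<-6.8: break
        
    s=cap('side','s11')
except r.MotionError as e: print('ERR',e)
cv2.imwrite('pics/s11z.png',cv2.resize(s['image'][180:260,290:390],None,fx=8,fy=7,interpolation=cv2.INTER_CUBIC)[:,:,::-1])
E
```

```text
-7.972318640637729 [-1.17090636 -0.11507149  0.00119582]
rel -0.9740911272666912 pad y [-72.  -38.9 -33.1] n38  stone end -104.7 33.4833
-210 False -210.1 -3.14 pad y [-70.5 -38.4 -32.9] n37  stone end -101.7 34.32
-206 False -206.3 -4.38 pad y [-70.  -37.5 -30.7] n33  stone end -101.2 34.83
-204 False -204.4 -3.48 pad y [-69.1 -38.6 -31.4] n33  stone end -99.5 35.27
-202 False -202.5 -4.19 pad y [-67.9 -38.7 -31.6] n34  stone end -100.2 35.73
-200 False -200.5 -5.31 pad y [-67.7 -37.7 -30.6] n35  stone end -68.5 36.17
-198 False -198.7 -5.95 pad y [-66.6 -38.1 -32.9] n36  stone end -101.1 36.62
-196 False -196.8 -7.43 pad y [-66.6 -38.2 -31.5] n37  stone end -99.8 37.08
```

View pics/s11z.png

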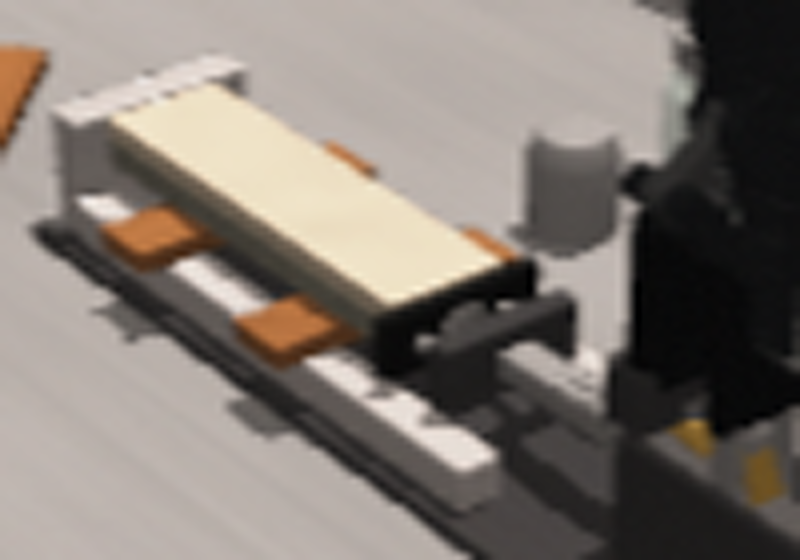

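```bash
python3 - <<'E'
from trig import *
f0=-0.97
def fm():
    v=[]
    for _ in range(6): v.append(F()); r.pause(.05)
    return np.mean(v)-f0,np.std(v)
print(fm())
for y in(-194,-192,-191):
    t=prof(y,rate=20,cn=10); f=fm(); print(y,t,round(Y(),1),f,padm(),padm(),round(r.read_time(),2))
    if t or f[0]<-8.5: break
cap('side','s12');c=cap('top','t12')
for n in('top','side'):
    k=viewer.capture(n);P=depth(k);V=k['image'].max(2)
    C=(P-ORG)@np.array([EX,EY,[0,0,1]]).T
    m=(abs(C[...,2]-67)<3.5)&(abs(C[...,0])<35)&(C[...,1]>-34)&(C[...,1]<147)&(V>100)
    q=C[m];print(n,m.sum(),cv2.minAreaRect(q[:,:2].astype(np.float32)),np.median(q[:,2]),np.linalg.svd(q-q.mean(0),full_matrices=False)[2][2])
from slat import slats
slats('side')
E
```

```text
(np.float64(-6.936572846221052), np.float64(0.8583468781010762))
-194 False -194.9 (np.float64(-7.104868966120205), np.float64(0.6837600175915708)) pad y [-65.3 -38.2 -31.8] n35  stone end -100.1 pad y [-65.5 -38.1 -32.3] n35  stone end -102.9 38.08
-192 False -192.9 (np.float64(-7.8735887748801945), np.float64(0.3336711455013486)) pad y [-64.8 -39.8 -31.6] n38  stone end -98.9 pad y [-64.5 -37.7 -32. ] n36  stone end -104.7 38.73
-191 False -192.0 (np.float64(-8.43943516457049), np.float64(0.30052437129177384)) pad y [-64.7 -38.5 -31.1] n34  stone end -102.1 pad y [-63.7 -38.6 -31.6] n34  stone end -102.8 39.38
top 12 ((21.27706527709961, -23.461498260498047), (13.328989028930664, 7.892088890075684), 56.74850845336914) 67.88666036852953 [-0.16254107 -0.16199831  0.97331236]
side 576 ((-1.0612049102783203, 57.58607482910156), (59.24164962768555, 179.18907165527344), 1.8748564720153809) 65.80486683430229 [ 6.24390970e-03 -5.11600446e-04  9.99980376e-01]
```

View pics/s12.png

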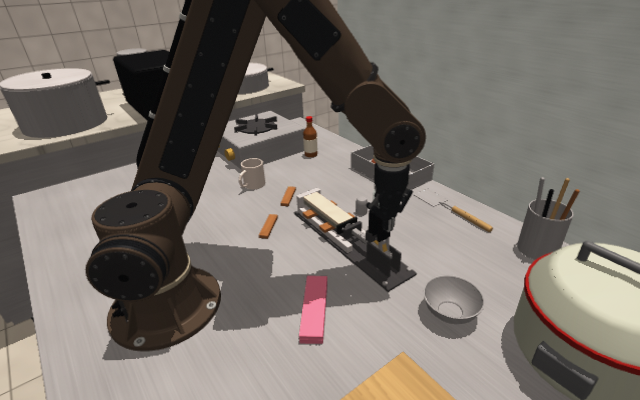

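View pics/t12.png

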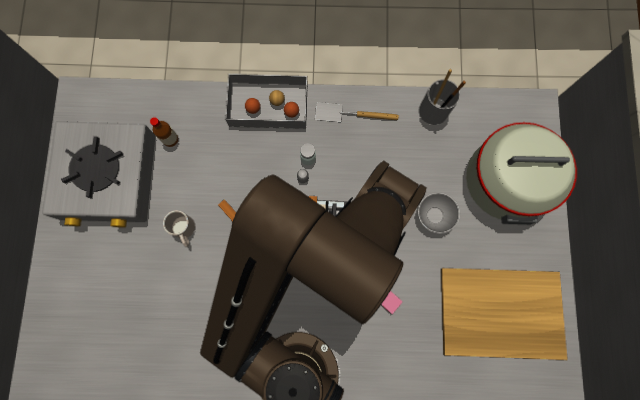

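Force gives a grip of about 15–18 N and geometry gives about 10 mm of pad travel. The stone is level at the stop and both slats lie flat. The other things on the bench haven't moved, so I'm handing in.

```bash
python3 - <<'E'
from trig import *
r.pause(.2);print(Y(),F(),padm(),r.read_time())
r.sign_off()
E
```

```text
-191.98032824227553 -9.216244957542262 pad y [-64.9 -38.8 -31.6] n35  stone end -104.3 39.875
the job is handed in; nothing more can be done
```

I set up the sharpening stone and handed the job in at about 40 s, with the closed fingers still holding the trigger squeezed. `sign_off` reports no verdict, so the figures below are my own readings.

**What I did:** I laid the farthest loose slat across the rails, then the pale stone on both slats. I pumped the trigger from behind with five full strokes and one partial one. The first full stroke hit the trigger's end stop at about 23 N.

**Last checks:**
- **Slat:** it measured about 98 mm along the bed and 4 mm off mid-line in the side view. The fixed slat read the same 4 mm, so most of that is camera bias. Its height and tilt matched the fixed slat's. This was before the stone went on; my re-measure at the end returned nothing, so afterwards I judged it only by eye.
- **Stone:** level and up against the stop in the picture. The side view put its centre at 57.6 mm along the bed, or about 60 mm after correcting for that view's roughly 2.5 mm low reading.
- **Grip:** the two estimates disagree slightly. The push on the paddle suggests about 18 N (12 mm of pad travel), and the jaw's position in the picture suggests about 15 N (10 mm). Both are inside the 5 to 25 N limit.
- **Trigger:** held about two thirds squeezed or more, with 8 to 9 N on it at the end.
- **Slip:** the pawl slipped back about 5.5 mm on the last release, and the partial stroke made that up.
- **Top view:** the arm hid most of the stone at the end, so that check gave nothing useful.
- **Bystanders:** the jar, shaker, mug and bowl looked unmoved in the pictures; I did not re-measure them.

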